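# Gauge and sort two stud bolts by length

### The arm

A 7-joint arm with a two-finger parallel gripper is mounted at the origin on the work surface. World frame = base frame: x ahead of the robot, y to its left, z up, the work surface at z = 0. Lengths are in m, angles in degrees, forces in N, time in s.
With the tool pointing down it reaches from about 0.35 to 0.775 m from the base axis. Payload 3.1 kg.
Tool frame: the origin (TCP) lies at the very end of the fingers, on their centre line; the grasp point (between the pads) lies 19 mm behind it; z points along the fingers, x is the direction in which the jaws open and shut, and the axes are right-handed (so a half turn about z gives the same grasp; the last joint's range is limited). The gripper opens to 85 mm and grips with 20 to 120 N. Pads are 22 mm wide; open, the fingers measure 114 mm over their backs; the gripper's body (76 mm by 85 mm) begins 54 mm behind the grasp point. The pads swing forward as they close: fully open they stand 13 mm farther back than shut.
Start: joints at [-78.879, 17.813, 0.802, 86.603, -0.252, 75.585, -1.558], TCP at [0.128, 0.535, 0.231] pointing down, gripper open.
Joint ranges: [-154.91, 154.91], [-16.99, 109.72], [-72.82, 74.43], [7.12, 147.25], [-82.49, 262.49], [11.32, 116.49], [-174.64, 174.64]. Speed limits (degrees/s): [159.86, 159.86, 180, 180, 180, 180, 180].

### API

Orientations are given as a 3x3 rotation matrix whose columns are the frame's x, y, z axes.
In Python, from plant import sensors, viewer, env gives the robot as it stands.
- The arm moves only by the shell command python3 -m pendant 'ROWS' [FORCE]. ROWS is JSON, a list of rows, each a list of 3 entries, a list of its own where there are three numbers: the turn, a rotation vector about the tool's x, y, z in degrees, then the shift along the tool's x, y, z in m, then the closure in counts, from 0 (fully open) to 255 (shut). In form: [[[wx, wy, wz], [dx, dy, dz], fingers], ...]. A call has 1 to 10 rows; each row shifts and turns the commanded pose from where the row before left it, along the tool's axes as they then stand; what a row does not reach is not made up. A row lasts 1/10 s, in which the tool goes at most 50 mm and 8.59 degrees, less where a joint would pass 70% of its speed; a pose out of reach is approached as far as the arm can. A call with a gripper value outside its range is refused whole. The fingers move at their own pace and stop on an object; FORCE is the grip in N (left out, the last holds). Time passes only in rows, so rows that do not move let the fingers close. It gives the time, the measured TCP pose, the force and the opening at its end, in the units of the state.
- sensors.get_obs(): the state, without advancing time (a new reading comes with each control period).
- viewer.read_camera(name): name is "scene" or "side" or "wrist"; returns (picture, depth): 420x560x3 uint8, red, green, blue; 420x560 float32, m along the optical axis (not along the pixel's ray), 0 where there is no reading.
- viewer.calibration(name): a dict with "fov_y" (degrees; the focal length in pixels is half the picture's height over the tangent of half this angle, whatever the lens; pixels are square), "cx", "cy" (the principal point, pixels), "R" (3x3) and "t" (3): a world point X has camera coordinates R X + t. Camera axes: x right, y down, z forward; pixel columns grow to the right and rows downward; lengths in m; the calibration is good to about 2 mm. A picture is of the moment at which its call begins: read the wrist's pose just before it. calibration takes no time and is no camera call; for the wrist camera it gives the pose at the moment of the call.
- env.job_done(): hands the job in, once; it reports no verdict.
The state is a dict: "t": time; "joint_positions": joint angles; "joint_velocities": joint speeds; "joint_efforts": joint torques, N m; "tool_pos": TCP position; "tcp_rot": TCP orientation; "contact_force": force on the tool from outside, world axes, zero at the start; "torque": the same for the moment, N m; "opening": finger opening in m.
Only numpy, scipy, OpenCV 4.12 (cv2) and the standard library are available. Lean on these libraries where they do the work, as an engineer would, in place of code of your own. Each camera call takes 0.05 s, during which the arm holds its last target.

### The job

Sort the two stud bolts with nuts on by length. First check the shorter one in the gap gauge: lower it lengthwise between the two upright jaws until it lies on, or almost on, the gauge's base, and pause there a moment. Then leave the short stud lying flat in the tray's short compartment and the long stud lying flat in the tray's long compartment.

Things in the scene. Friction and masses are not known exactly. Their poses are not given: they have to be found in the camera images.
- stud_short_center (a point): The shorter stud bolt lying loose on the bench: round steel shank 16 mm thick with a dark hex nut (24 mm across flats, 13 mm long) near each end. 80 mm long over all, 48 mm of bare shank between the nuts. About 0.17 kg. The point is its centre, half-way along and up, 12 mm above what it lies on. x runs along the stud (ends alike), z up at the start.
- stud_long_center (a point): The longer stud bolt lying loose on the bench: round steel shank 16 mm thick with a dark hex nut (24 mm across flats, 13 mm long) near each end. 130 mm long over all, 98 mm of bare shank between the nuts. About 0.25 kg. The point is its centre, half-way along and up, 12 mm above what it lies on. x runs along the stud (ends alike), z up at the start.
- gauge: Fixed steel gap gauge: base 164 x 50 mm, 6 mm thick, with two upright jaws 20 mm thick, 50 mm wide, tops 36 mm above the bench. The slot is the 104 mm gap between them, open above and at the sides; only the short stud fits. Origin: on the bench under the slot's middle; x from jaw to jaw (the stud lies along x), z up. A stud lying in it has its centre 18 mm above the bench.
- tray: Fixed grey tray, 175 (x) x 215 (y) mm, walls 5 thick, 28 high, floor 5 thick. Origin: its middle, on the bench; x roughly away from the robot, z up. Long compartment: inside 165 x 100, centre x 0, y +52.5 mm. Short one: inside 110 x 100, centre x -27.5, y -52.5 mm. Rest: small pocket with spare nuts, unused. Studs lie along x; on its floor their centre is 17 mm above the bench.
Not all that is in view belongs to the job. Leave any blue or green look-alike of the part that bears stud_short_center alone.

How it is judged:
By the outcome, as a careful person would: the job done as asked, in the order asked, and still so for the second after the job is handed in, with the robot touching nothing.
It also fails if it takes over 62 s, if anything falls off the work surface, if the arm or the gripper's body presses on something with over 40 N, if the wrist force passes 120 N, or if a joint passes its speed limit or range.

## Working session

There is one attempt and no reset: what is moved stays moved. The work goes in short steps, Python scripts to look and compute and a shell command to move; the robot and the scene stay as the last step left them, time stands still between calls to the robot, and variables do not carry over. Pictures are saved under pics/ and viewed, and the job is handed in when it is done.

```bash
ls; mkdir -p pics; python3 - <<'E'
from plant import sensors, viewer, env
import cv2,json
o=sensors.get_obs();print(o)
for n in("scene","side","wrist"):
    print(n,viewer.calibration(n))
    p,d=viewer.read_camera(n)
    cv2.imwrite(f"pics/{n}0.png",p[:,:,::-1])
    import numpy as np; np.save(f"pics/{n}0.npy",d)
E
```

```text
pics
{'t': 0.0, 'joint_positions': array([-78.88051573,  17.86247387,   0.80087798,  86.69187484,
        -0.25356001,  75.58550664,  -1.55630429]), 'joint_velocities': array([ 0.02140934, -0.03253289, -0.03802721,  0.01703106, -0.01431104,
       -0.03274984,  0.06350361]), 'joint_efforts': array([-1.26799491e-04, -3.79916203e+01,  1.45667042e-01, -2.30587399e+01,
        1.22055790e-02,  1.39638726e-02, -5.90834176e-06]), 'tool_pos': array([0.12827681, 0.53407308, 0.23020212]), 'tcp_rot': array([[ 2.33474934e-01,  9.72362695e-01, -4.95011440e-04],
       [ 9.72359836e-01, -2.33475449e-01, -2.35864609e-03],
       [-2.40903249e-03,  6.93554978e-05, -9.99997096e-01]]), 'contact_force': array([ 0.65297966, -0.75859512, -0.16004855]), 'torque': array([0.03657172, 0.0123648 , 0.02993839]), 'opening': 0.08533147380443999}
scene {'fov_y': 57.283483816444075, 'cx': 276.31785741069154, 'cy': 203.69251680127178, 'R': array([[-0.70459798,  0.70948467, -0.01316045],
       [ 0.52237549,  0.50604671, -0.68632395],
       [-0.48027652, -0.49045717, -0.72717689]]), 't': array([ 0.39162396, -0.25655758,  1.07988332])}
side {'fov_y': 45.148979032531194, 'cx': 277.81540212296363, 'cy': 211.3569212701682, 'R': array([[-0.99390725, -0.10808689, -0.02157771],
       [-0.04379739,  0.5669518 , -0.82258583],
       [ 0.10114427, -0.81662897, -0.56823143]]), 't': array([0.56472424, 0.0580383 , 0.87932978])}
wrist {'fov_y': 69.8373715489381, 'cx': 281.82493925053836, 'cy': 212.66427714746786, 'R': array([[ 0.23383735,  0.97227425, -0.00169686],
       [ 0.93734151, -0.22497152,  0.26604268],
       [ 0.2582847 , -0.06380126, -0.96395976]]), 't': array([-0.54929569, -0.03340954,  0.37855593])}
```

View pics/scene0.png

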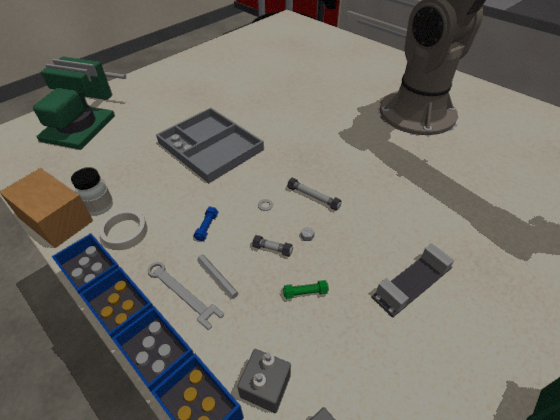

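View pics/side0.png

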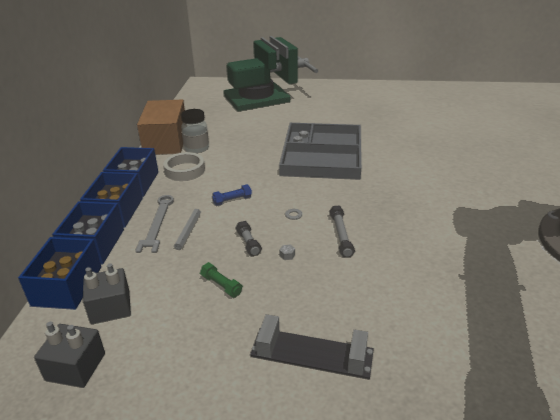

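View pics/wrist0.png

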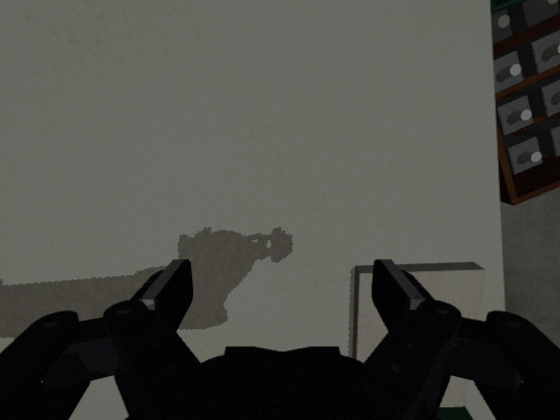

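Candidates in the scene view are the steel short stud at (272,245), the blue look-alike at (206,223), the green look-alike at (305,290), the long stud at (314,193), and the plain pin at (217,276). I choose the steel one with dark nuts at (272,245), which is at (248,238) in the side view. Next I'll measure it.

```bash
cat > h.py <<'E'
import numpy as np,cv2
from plant import sensors,viewer
def K(c): 
    f=210/np.tan(np.radians(c["fov_y"]/2)); return f,c["cx"],c["cy"]
def cloud(d,c):
    f,cx,cy=K(c); v,u=np.mgrid[0:420,0:560]
    P=np.stack([(u-cx)/f*d,(v-cy)/f*d,d],-1)
    return (P-c["t"])@c["R"]
def ray(u,v,z,c):
    f,cx,cy=K(c); r=np.array([(u-cx)/f,(v-cy)/f,1])@c["R"]; o=-np.array(c["R"]).T@c["t"]
    return o+r*(z-o[2])/r[2]
def pix(X,c):
    f,cx,cy=K(c);p=c["R"]@np.array(X)+c["t"];return f*p[0]/p[2]+cx,f*p[1]/p[2]+cy
E
python3 - <<'E'
from h import *
for n,rois in(("scene",dict(short=(245,228,300,262),long=(280,172,350,216),gauge=(365,240,460,320),tray=(150,105,270,185))),("side",dict(short=(228,215,268,262),long=(322,200,362,262),gauge=(240,308,385,380),tray=(270,118,370,182)))):
    c=viewer.calibration(n);d=np.load(f"pics/{n}0.npy");W=cloud(d,c)
    im=cv2.imread(f"pics/{n}0.png")
    for k,(a,b,e,f) in rois.items():
        S=W[b:f,a:e].reshape(-1,3);D=d[b:f,a:e].ravel()
        S=S[(D>0)]
        bench=np.median(S[np.abs(S[:,2])<.006][:,2]) if (np.abs(S[:,2])<.006).any() else None
        for lo,hi in {"short":[(.006,.03)],"long":[(.006,.03)],"gauge":[(.004,.012),(.03,.045)],"tray":[(.002,.012),(.02,.04)]}[k]:
            Q=S[(S[:,2]>lo)&(S[:,2]<hi)]
            r=cv2.minAreaRect((Q[:,:2]*1000).astype(np.float32))
            print(n,k,lo,len(Q),"bench",bench,"z95",np.percentile(Q[:,2],95).round(4),np.median(Q[:,2]).round(4),"rect",np.round(r[0],1),np.round(r[1],1),round(r[2],1))
    # crop
    if n=="scene": cv2.imwrite("pics/crop1.png",cv2.resize(im[160:320,180:360],None,fx=4,fy=4,interpolation=cv2.INTER_CUBIC)[:600,:800])
    else: cv2.imwrite("pics/crop2.png",cv2.resize(im[180:380,210:390],None,fx=3,fy=3,interpolation=cv2.INTER_CUBIC))
E
```

```text
scene short 0.006 408 bench 0.0013598152451384006 z95 0.0261 0.0202 rect [619.5  50.4] [26.5 80.1] 30.6
scene long 0.006 477 bench 0.0013310641057815787 z95 0.0258 0.0194 rect [451.5  13.8] [ 29.8 127.6] 9.8
scene gauge 0.004 1448 bench 0.001290940197679149 z95 0.0097 0.0073 rect [485.6 281.2] [175.4 156.8] 32.0
scene gauge 0.03 685 bench 0.001290940197679149 z95 0.0386 0.0369 rect [490.8 285.5] [ 50.1 145.7] 81.9
scene tray 0.002 3981 bench 0.0016456909856015678 z95 0.0097 0.0055 rect [ 496.1 -328.9] [341.6 344.7] 45.5
scene tray 0.02 1327 bench 0.0016456909856015678 z95 0.0306 0.0274 rect [ 498.1 -296.2] [219.4 178. ] 88.7
side short 0.006 427 bench 0.00013904709871736073 z95 0.0248 0.0187 rect [616.1  47. ] [27.9 82.2] 25.8
side long 0.006 558 bench 0.00018448943503387936 z95 0.0245 0.0188 rect [452.9  11.8] [ 27.2 130.6] 9.8
side gauge 0.004 2650 bench 0.0005507791536411462 z95 0.0086 0.0063 rect [492.5 286.8] [ 63.6 167.5] 84.0
side gauge 0.03 975 bench 0.0005507791536411462 z95 0.0376 0.0362 rect [491.  282.8] [ 53.4 144.1] 81.9
side tray 0.002 2277 bench 0.0010120376563552426 z95 0.0108 0.0054 rect [ 500.1 -333.6] [251.  322.8] 3.6
side tray 0.02 1174 bench 0.0010120376563552426 z95 0.0292 0.0262 rect [ 498.9 -299.1] [223.2 174.9] 88.9
```

View pics/crop1.png

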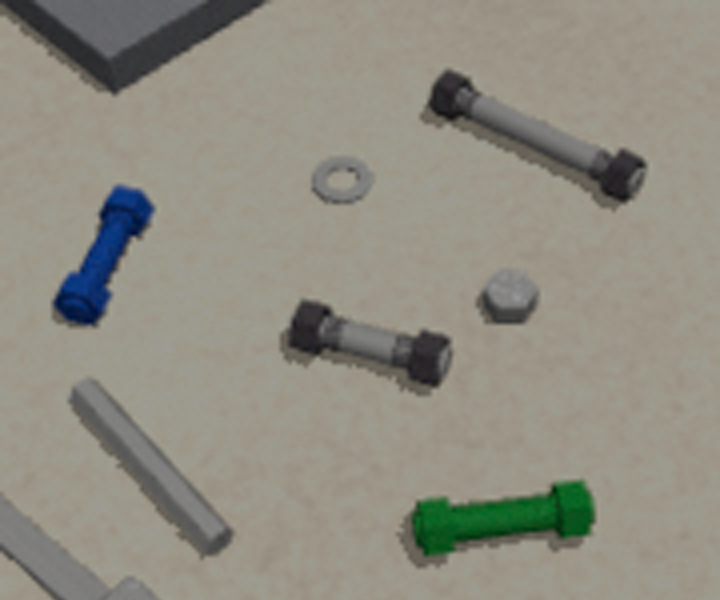

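View pics/crop2.png

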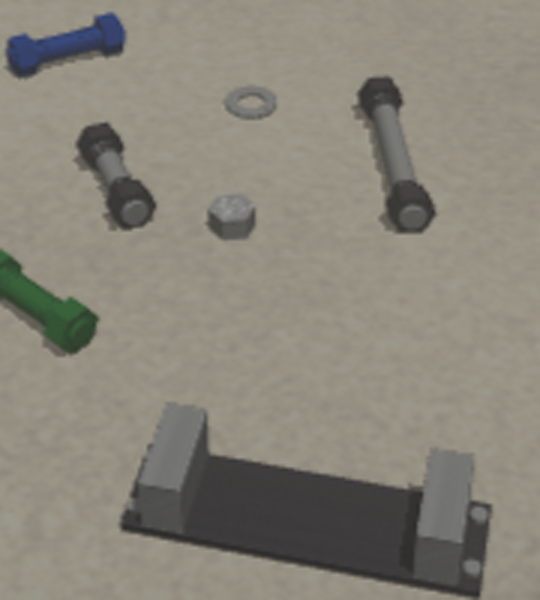

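The crop confirms the choice: at (272,245) there's a steel shank with dark nuts, 80 mm long by the depth data. Next: refine the axes from the nuts and list nearby obstacles.

```bash
python3 - <<'E'
from h import *
N={"scene":dict(S=((257.7,242.2),(288,249.5)),L=((293,184),(335,203.5))),"side":dict(S=((243.3,228.3),(253.7,247.3)),L=((337,212),(346.5,250)))}
for k in "SL":
    for n in N:
        c=viewer.calibration(n);p=[ray(*q,.013,c)*1000 for q in N[n][k]]
        v=p[1]-p[0];print(n,k,p[0].round(1),p[1].round(1),((p[0]+p[1])/2).round(1),np.linalg.norm(v).round(1),np.degrees(np.arctan2(v[1],v[0])).round(1))
c=viewer.calibration("scene")
for nm,q in dict(nut=(307,234),washer=(265,205),greenA=(289,291),greenB=(322,287),blueA=(211,212),blueB=(201,234)).items(): print(nm,(ray(*q,.01,c)*1000).round())
W=cloud(np.load("pics/scene0.npy"),c); 
for n in("scene","side"):
    c=viewer.calibration(n);d=np.load(f"pics/{n}0.npy");W=cloud(d,c).reshape(-1,3);W=W[d.ravel()>0]
    a={"g":(.39,.59,.2,.37,.031,.042),"S":(.56,.68,-.02,.11,.008,.03),"L":(.42,.48,-.06,.09,.008,.03)}
    for k,(x0,x1,y0,y1,z0,z1) in a.items():
        Q=W[(W[:,0]>x0)&(W[:,0]<x1)&(W[:,1]>y0)&(W[:,1]<y1)&(W[:,2]>z0)&(W[:,2]<z1)]
        r=cv2.minAreaRect((Q[:,:2]*1000).astype(np.float32));print(n,k,r)
        w,V=np.linalg.eigh(np.cov(Q[:,:2].T));print(np.degrees(np.arctan2(V[1,1],V[0,1])), Q.mean(0)*1000)
    r=W[(W[:,0]>.0)&(W[:,0]<.8)&(W[:,1]>-.45)&(W[:,1]<.45)]; print("max z in work zone",r[:,2].max())
E
```

```text
scene S [630.8  23.1  13. ] [602.1  78.   13. ] [616.4  50.6  13. ] 62.0 117.6
side S [629.   19.5  13. ] [602.   72.6  13. ] [615.5  46.1  13. ] 59.6 117.0
scene L [461.8 -40.   13. ] [443.4  66.1  13. ] [452.6  13.   13. ] 107.7 99.9
side L [460.2 -45.8  13. ] [442.7  67.   13. ] [451.4  10.6  13. ] 114.2 98.8
nut [546.  77.  10.]
washer [549. -41.  10.]
greenA [665. 141.  10.]
greenB [618. 177.  10.]
blueA [ 643. -109.   10.]
blueB [695. -76.  10.]
scene g ((490.7559509277344, 285.4604797363281), (50.1161994934082, 145.73452758789062), 81.93568420410156)
171.94033590479148 [497.70583876 285.46297222  36.59104494]
scene S ((619.4911499023438, 50.36284255981445), (26.5057315826416, 80.14884185791016), 30.57773780822754)
116.72239301579906 [619.31737057  52.07564763  19.74234673]
scene L ((451.5160217285156, 13.78082275390625), (29.836631774902344, 127.61568450927734), 9.848426818847656)
99.8161995055893 [455.58481807  17.18332501  18.76914884]
max z in work zone 0.321362874720058
side g ((491.0168151855469, 282.7603759765625), (53.362220764160156, 144.0047149658203), 81.88076782226562)
171.84248193189632 [488.52318112 285.98505738  35.97794838]
side S ((616.128173828125, 47.046226501464844), (27.896099090576172, 82.24567413330078), 25.826065063476562)
117.09614378104915 [615.90397823  52.09413659  18.53386543]
side L ((452.9308776855469, 11.763282775878906), (27.2116756439209, 130.59747314453125), 9.845067024230957)
100.10097880506366 [452.63672016  18.91847813  18.3642897 ]
max z in work zone 0.0931541787628414
```

```bash
cat >> h.py <<'E'
def go(x,y,z,ang,o=None):
    """remaining move in present tool axes (mm), and wz to bring jaw axis to ang (mod 180)"""
    o=o or sensors.get_obs();R=o["tcp_rot"]
    d=(np.array([x,y,z])-o["tool_pos"]*1000)
    a=np.degrees(np.arctan2(R[1,0],R[0,0])); w=-((ang-a+90)%180-90)
    # after turning: level target frame
    t=np.radians(a-w);Rt=np.array([[np.cos(t),np.sin(t),0],[np.sin(t),-np.cos(t),0],[0,0,-1]])
    rv=cv2.Rodrigues(R.T@Rt)[0].ravel()*180/np.pi
    print("t",round(o["t"],2),"tcp",(o["tool_pos"]*1000).round(1),"jaw",a.round(1),"tilt",R[:,2].round(3),"F",o["contact_force"].round(1),"open",round(o["opening"]*1000,1))
    print("turn vec",rv.round(2),"shift now-axes",(R.T@d).round(1),"shift after-turn axes",(Rt.T@d).round(1))
E
python3 -m pendant '[[[0,0,0],[-0.0255,0.042,0.0035],100],[[0,0,0],[-0.0255,0.042,0.0035],100],[[0,0,0],[-0.0255,0.042,0.0035],100],[[0,0,0],[-0.0255,0.042,0.0035],100],[[0,0,0],[-0.0255,0.042,0.0035],100],[[0,0,0],[-0.0255,0.042,0.0035],100],[[0,0,0],[-0.0255,0.042,0.0035],100],[[0,0,0],[-0.0255,0.042,0.0035],100],[[0,0,0],[-0.0255,0.042,0.0035],100],[[0,0,0],[-0.0255,0.042,0.0035],100]]' 40
python3 -c "
from h import *;go(617,49,180,27)"
```

```text
t: 1.15
tool_pos: [0.4782, 0.1873, 0.1961]
tcp_rot: [[0.233, 0.972, -0.0], [0.972, -0.233, 0.0], [0.0, -0.0, -1.0]]
contact_force: [0.8, 1.0, 0.7]
opening: 0.0521
t 1.15 tcp [478.2 187.3 196.1] jaw 76.5 tilt [-0.  0. -1.] F [0.8 1.  0.7] open 52.1
turn vec [-2.000e-02 -1.000e-02  4.952e+01] shift now-axes [-102.1  167.2   16. ] shift after-turn axes [ 60.9 186.2  16.1]
```

```bash
python3 -m pendant '[[[0,0,0],[-0.0255,0.042,0.004],100],[[0,0,0],[-0.0255,0.042,0.004],100],[[0,0,0],[-0.0255,0.042,0.004],100],[[0,0,0],[-0.0255,0.042,0.004],100],[[0,0,8.3],[0,0,0],100],[[0,0,8.3],[0,0,0],100],[[0,0,8.3],[0,0,0],100],[[0,0,8.3],[0,0,0],100],[[0,0,8.3],[0,0,0],100],[[0,0,8.0],[0,0,0],100]]'
python3 - <<'E'
from h import *
go(617,49,180,27)
c=viewer.calibration("wrist");p,d=viewer.read_camera("wrist");cv2.imwrite("pics/w1.png",p[:,:,::-1]);np.savez("pics/w1.npz",d=d,R=c["R"],t=c["t"])
print("cam",-c["R"].T@c["t"])
go(617,49,180,27)
E
```

```text
t: 2.15
tool_pos: [0.6165, 0.0505, 0.1798]
tcp_rot: [[0.894, 0.449, -0.001], [0.449, -0.894, 0.0], [-0.001, -0.001, -1.0]]
contact_force: [-1.0, 1.0, 0.5]
opening: 0.0519
t 2.15 tcp [616.5  50.5 179.8] jaw 26.7 tilt [-0.001  0.    -1.   ] F [-1.   1.   0.5] open 51.9
turn vec [-0.03  0.05 -0.33] shift now-axes [-0.2  1.6 -0.2] shift after-turn axes [-0.2  1.6 -0.2]
cam [0.58548232 0.11117698 0.32232286]
t 2.2 tcp [616.5  50.6 179.7] jaw 26.5 tilt [-0.001 -0.    -1.   ] F [-0.   0.3 -0.8] open 51.8
turn vec [-0.02  0.07 -0.52] shift now-axes [-0.2  1.6 -0.3] shift after-turn axes [-0.3  1.6 -0.3]
```

View pics/w1.png

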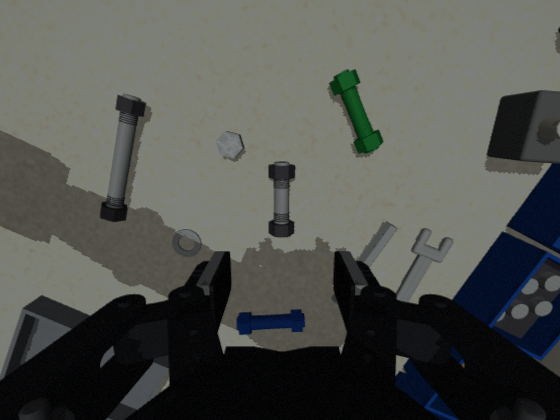

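In the wrist view the short stud stands vertical, midway between the fingers, with nuts at (282,171) and (281,229). The long stud is at (121,157).

```bash
python3 - <<'E'
from h import *
z=np.load("pics/w1.npz");c=dict(viewer.calibration("wrist"));c["R"]=z["R"];c["t"]=z["t"]
W=cloud(z["d"],c)
def rep(nm,a,b,e,f):
    S=W[b:f,a:e].reshape(-1,3);Q=S[(S[:,2]>.008)&(S[:,2]<.035)]
    bz=np.median(S[np.abs(S[:,2])<.006][:,2])
    r=cv2.minAreaRect((Q[:,:2]*1000).astype(np.float32));w,V=np.linalg.eigh(np.cov(Q[:,:2].T));
    print(nm,"bench",bz.round(4),"top",np.percentile(Q[:,2],97).round(4),np.round(r[0],1),np.round(r[1],1),round(r[2],1),"axis",np.degrees(np.arctan2(V[1,1],V[0,1])).round(1))
rep("S",260,150,305,245);rep("L",90,85,155,228)
for q in [(282,171),(281.5,229),(129,104),(114,211)]:print((ray(*q,.013,c)*1000).round(1))
E
```

```text
S bench -0.0001 top 0.0246 [616.2  47.2] [27.3 80. ] 25.9 axis 116.3
L bench -0.0002 top 0.0245 [452.2  10.6] [ 27.9 130. ] 9.9 axis 99.7
[603.7  74.8  13. ]
[631.4  18.5  13. ]
[441.9  66.2  13. ]
[462.9 -43.5  13. ]
```

```bash
python3 -m pendant '[[[0,0,0.4],[-0.0015,0.003,0.045],100],[[0,0,0],[0,0,0.045],100],[[0,0,0],[0,0,0.045],100],[[0,0,0],[0,0,0.03],100],[[0,0,0],[0,0,0.01],100],[[0,0,0],[0,0,0],100]]'
python3 - <<'E'
from h import *
go(616.4,47.3,4,26.2)
p,d=viewer.read_camera("wrist");cv2.imwrite("pics/w2.png",p[:,:,::-1])
E
```

```text
t: 2.8
tool_pos: [0.6155, 0.0471, 0.0038]
tcp_rot: [[0.894, 0.449, -0.004], [0.449, -0.894, -0.0], [-0.003, -0.001, -1.0]]
contact_force: [-0.2, -0.6, 0.1]
opening: 0.0519
t 2.8 tcp [615.5  47.1   3.8] jaw 26.7 tilt [-0.004 -0.    -1.   ] F [-0.2 -0.6  0.1] open 51.9
turn vec [-0.07  0.19  0.47] shift now-axes [ 0.9  0.2 -0.2] shift after-turn axes [ 0.9  0.2 -0.2]
```

View pics/w2.png

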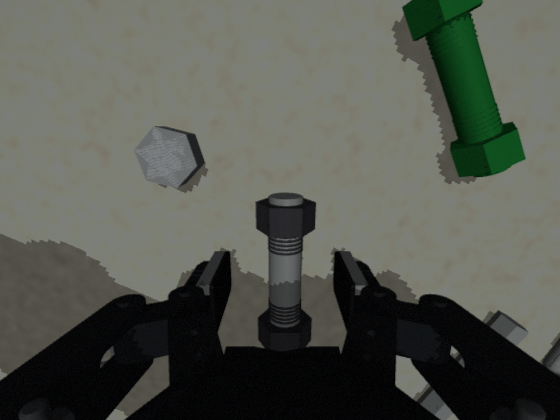

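The shank at (286,280) sits between the pads, midway between its nuts, so I'll close.

```bash
python3 -m pendant '[[[0,0,0],[0.0008,0,0],200],[[0,0,0],[0,0,0],255],[[0,0,0],[0,0,0],255],[[0,0,0],[0,0,0],255],[[0,0,0],[0,0,0],255],[[0,0,0],[0,0,0],255]]' 60
```

```text
t: 3.45
tool_pos: [0.6192, 0.0474, 0.0076]
tcp_rot: [[0.894, 0.448, 0.004], [0.448, -0.894, 0.001], [0.004, 0.001, -1.0]]
contact_force: [-0.9, 0.5, 6.4]
opening: 0.0136
```

```bash
python3 - <<'E'
from h import *
go(616.4,47.3,4,26.2)
p,d=viewer.read_camera("wrist");cv2.imwrite("pics/w3.png",p[:,:,::-1])
c=viewer.calibration("wrist");W=cloud(d,c);S=W[180:360,250:320].reshape(-1,3);S=S[(S[:,2]>.008)&(S[:,2]<.04)];print(np.percentile(S[:,2],[50,90,97]))
p,d=viewer.read_camera("scene");cv2.imwrite("pics/s3.png",cv2.resize(p[160:300,180:360,::-1],None,fx=4,fy=4))
E
```

```text
t 3.45 tcp [619.2  47.4   7.6] jaw 26.6 tilt [ 0.004  0.001 -1.   ] F [-0.9  0.5  6.4] open 13.6
turn vec [ 0.07 -0.21  0.41] shift now-axes [-2.6 -1.2  3.5] shift after-turn axes [-2.6 -1.2  3.6]
[0.01995041 0.02527528 0.03549282]
```

View pics/w3.png

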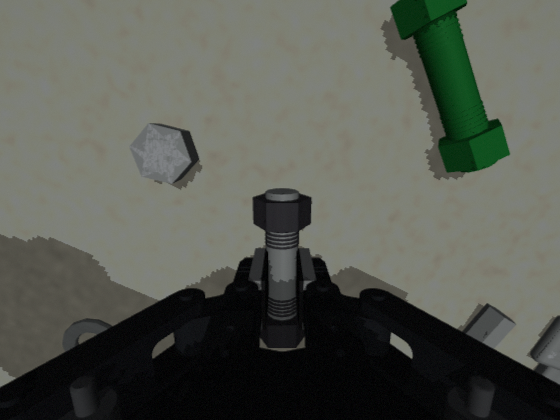

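View pics/s3.png

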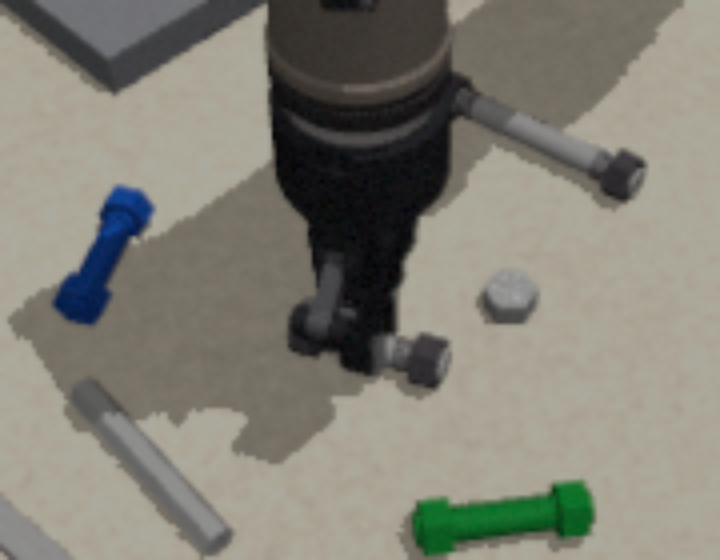

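```bash
python3 -m pendant '[[[0,0,0],[0,0,-0.004],255],[[0,0,0],[0,0,-0.006],255],[[0,0,0],[0,0,-0.010],255],[[0,0,0],[0,0,0],255]]'
python3 - <<'E'
from h import *
go(616.4,47.3,20,26.2)
c=viewer.calibration("side");p,d=viewer.read_camera("side");o=sensors.get_obs()
print(pix(o["tool_pos"],c),pix(o["tool_pos"]+[0,0,.019],c))
cv2.imwrite("pics/d3.png",cv2.resize(p[180:280,190:310,::-1],None,fx=6,fy=6,interpolation=cv2.INTER_CUBIC))
E
```

```text
t: 3.95
tool_pos: [0.6189, 0.0473, 0.0271]
tcp_rot: [[0.894, 0.448, 0.003], [0.448, -0.894, 0.0], [0.003, 0.001, -1.0]]
contact_force: [-0.3, -0.5, -1.4]
opening: 0.0133
t 3.95 tcp [618.9  47.3  27.1] jaw 26.6 tilt [ 0.003  0.    -1.   ] F [-0.3 -0.5 -1.4] open 13.3
turn vec [ 0.08 -0.17  0.4 ] shift now-axes [-2.2 -1.1  7.1] shift after-turn axes [-2.2 -1.1  7.1]
(np.float64(246.1850712150134), np.float64(231.87576714481898)) (np.float64(245.55988473245156), np.float64(223.13114841169386))
```

View pics/d3.png

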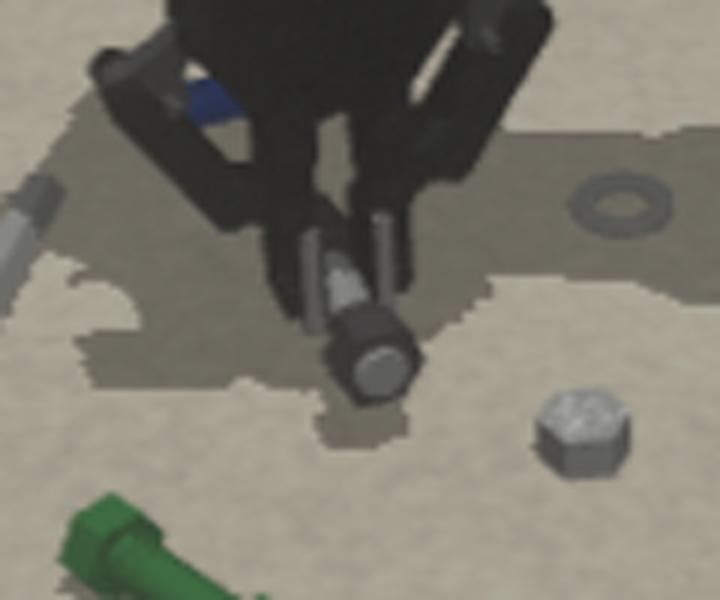

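```bash
python3 - <<'E'
from h import *
c=viewer.calibration("wrist");o=sensors.get_obs();p,d=viewer.read_camera("wrist");cv2.imwrite("pics/w4.png",p[:,:,::-1])
W=cloud(d,c);T=(W-o["tool_pos"])@o["tcp_rot"]*1000
B=W[0:150,180:380].reshape(-1,3);print("bench",np.median(B[:,2]))
S=T[180:260,250:316];m=(S[...,2]>-40)&(S[...,2]<15);Q=S[m];print(len(Q))
for v in range(184,262,6):
    r=T[v,240:330];r=r[(r[:,2]>-30)&(r[:,2]<14)]
    if len(r):print(v,len(r),"x",r[:,0].min().round(1),r[:,0].max().round(1),"y",np.median(r[:,1]).round(1),"ztop",r[:,2].min().round(1))
cv2.imwrite("pics/w4c.png",cv2.resize(p[160:360,180:390,::-1],None,fx=3,fy=3))
E
```

```text
bench -4.386584393635816e-05
3467
190 31 x -8.0 6.1 y -41.0 ztop -5.3
196 56 x -13.7 12.3 y -39.3 ztop -13.2
202 59 x -14.7 12.7 y -37.8 ztop -16.9
208 58 x -14.1 12.6 y -35.3 ztop -17.7
214 58 x -14.4 12.8 y -32.6 ztop -17.7
220 58 x -14.3 12.9 y -29.9 ztop -17.6
226 48 x -11.6 10.2 y -27.3 ztop -17.9
232 33 x -8.6 7.2 y -22.8 ztop -13.7
238 34 x -8.7 7.3 y -19.9 ztop -13.1
244 33 x -8.6 6.6 y -16.9 ztop -13.4
250 54 x -13.5 12.0 y -12.8 ztop -13.0
256 58 x -13.8 12.4 y -11.6 ztop -15.7
```

View pics/w4c.png

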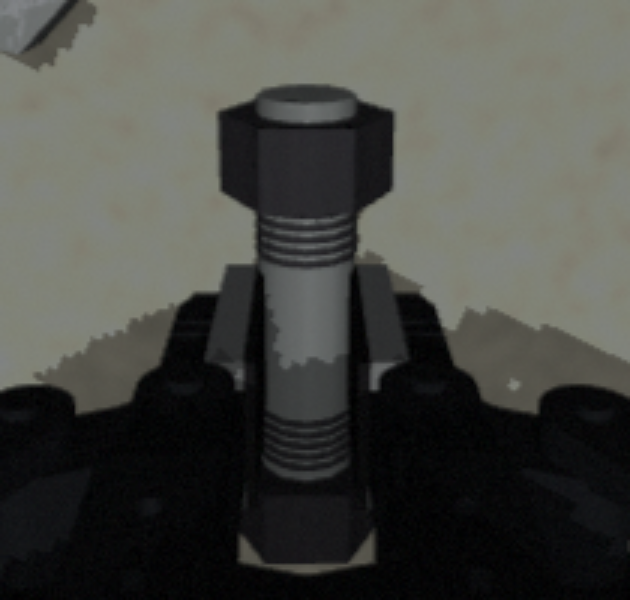

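Held level: nut top is 17.7 mm and shank top 13.5 mm behind the TCP, so the stud centre is about 5.6 mm above it. It's centred to 1 mm and the force shows its weight. Next, raise, turn and travel to the gauge.

```bash
python3 -m pendant '[[[0,0,0],[0,0,-0.02],255],[[0,0,0],[0,0,-0.035],255],[[0,0,0],[0,0,-0.035],255],[[0,0,-7.9],[0,0,0],255],[[0,0,-7.9],[0,0,0],255],[[0,0,-7.9],[0,0,0],255],[[0,0,-7.9],[0,0,0],255],[[0,0,-7.9],[0,0,0],255],[[0,0,-7.9],[0,0,0],255],[[0,0,-7.9],[0,0,0],255]]' 80
python3 -c "
from h import *;go(492,284.5,110,81.9)"
```

```text
t: 5.05
tool_pos: [0.6171, 0.0472, 0.1147]
tcp_rot: [[0.136, 0.991, -0.001], [0.991, -0.136, -0.0], [-0.0, -0.001, -1.0]]
contact_force: [0.1, 0.3, -2.1]
opening: 0.0124
t 5.05 tcp [617.1  47.2 114.7] jaw 82.2 tilt [-0.001 -0.    -1.   ] F [ 0.1  0.3 -2.1] open 12.4
turn vec [-0.07  0.02  0.31] shift now-axes [ 218.1 -156.1    4.8] shift after-turn axes [ 217.3 -157.2    4.7]
```

```bash
python3 -m pendant '[[[0,0,0.3],[0.0363,-0.0261,0],255],[[0,0,0],[0.0363,-0.0261,0],255],[[0,0,0],[0.0363,-0.0261,0],255],[[0,0,0],[0.0363,-0.0261,0],255],[[0,0,0],[0.0363,-0.0261,0],255],[[0,0,0],[0.0363,-0.0261,0],255],[[0,0,0],[0,0,0],255],[[0,0,0],[0,0,0],255]]'
python3 - <<'E'
from h import *
go(492,284.5,60,81.9)
c=viewer.calibration("wrist");o=sensors.get_obs();p,d=viewer.read_camera("wrist");cv2.imwrite("pics/w5.png",p[:,:,::-1])
W=cloud(d,c);S=W[:260,100:480].reshape(-1,3)
Q=S[(S[:,2]>.031)&(S[:,2]<.042)&(S[:,0]<.6)];print(len(Q),cv2.minAreaRect((Q[:,:2]*1000).astype(np.float32)))
np.savez("pics/w5.npz",W=W)
p,d=viewer.read_camera("side");cv2.imwrite("pics/d5.png",p[:,:,::-1])
E
```

```text
t: 5.85
tool_pos: [0.4928, 0.2874, 0.1147]
tcp_rot: [[0.142, 0.99, -0.001], [0.99, -0.142, -0.0], [-0.0, -0.001, -1.0]]
contact_force: [-0.0, -1.5, -1.8]
opening: 0.0123
t 5.85 tcp [492.8 287.4 114.7] jaw 81.9 tilt [-0.001 -0.    -1.   ] F [-0.  -1.5 -1.8] open 12.3
turn vec [-0.06  0.03 -0.04] shift now-axes [-2.9 -0.3 54.7] shift after-turn axes [-2.9 -0.4 54.7]
2015 ((428.9114990234375, 292.16632080078125), (50.14751052856445, 19.50539779663086), 81.81317138671875)
```

View pics/w5.png

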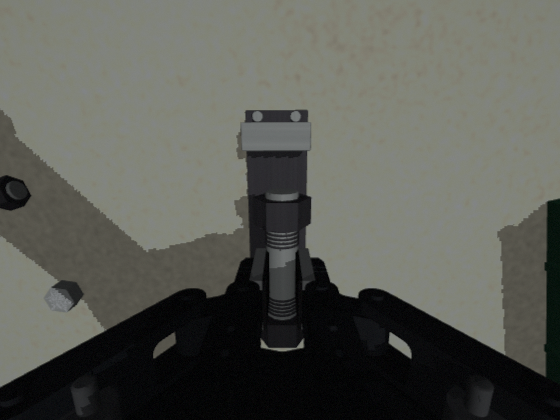

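View pics/d5.png

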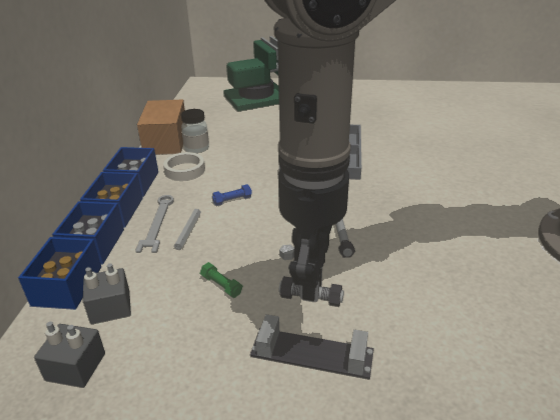

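The near jaw, at (275,136) in the wrist view, puts the gauge centre at (490.3, 283.5), which agrees with the earlier estimates. I'll nudge over and descend.

```bash
python3 -m pendant '[[[0,0,0],[-0.0036,-0.0009,0.02],255],[[0,0,0],[0,0,0.03],255],[[0,0,0],[0,0,0.025],255],[[0,0,0],[0,0,0.012],255],[[0,0,0],[0,0,0.007],255],[[0,0,0],[0,0,0.005],255],[[0,0,0],[0,0,0],255]]'
python3 - <<'E'
from h import *
go(491.4,284,12.4,81.9)
p,d=viewer.read_camera("side");cv2.imwrite("pics/d6.png",cv2.resize(p[280:400,230:410,::-1],None,fx=4,fy=4,interpolation=cv2.INTER_CUBIC))
E
```

```text
t: 6.65
tool_pos: [0.4934, 0.282, 0.0166]
tcp_rot: [[0.147, 0.989, 0.001], [0.989, -0.147, 0.0], [0.0, 0.001, -1.0]]
contact_force: [1.0, 0.8, -1.0]
opening: 0.0123
t 6.65 tcp [493.4 282.   16.6] jaw 81.6 tilt [ 0.001  0.    -1.   ] F [ 1.   0.8 -1. ] open 12.3
turn vec [ 0.03 -0.02 -0.34] shift now-axes [ 1.7 -2.3  4.2] shift after-turn axes [ 1.7 -2.3  4.2]
```

View pics/d6.png

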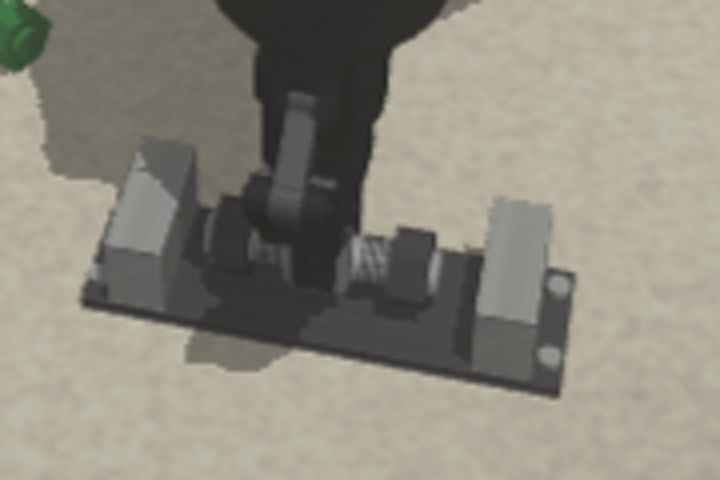

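The stud is in the slot, clear of both jaws. I'll ease down the last few mm and pause.

```bash
python3 -m pendant '[[[0,0,0],[0.001,-0.002,0.0015],255],[[0,0,0],[0,0,0.001],255],[[0,0,0],[0,0,0.001],255],[[0,0,0],[0,0,0.001],255],[[0,0,0],[0,0,0],255],[[0,0,0],[0,0,0],255],[[0,0,0],[0,0,0],255],[[0,0,0],[0,0,0],255],[[0,0,0],[0,0,0],255]]'
python3 - <<'E'
from h import *
go(491.4,284,12.4,81.9)
c=viewer.calibration("wrist");o=sensors.get_obs();p,d=viewer.read_camera("wrist");cv2.imwrite("pics/w7.png",p[:,:,::-1])
W=cloud(d,c);S=W[160:240,255:310]*1000
for v in range(165,240,8):
    r=W[v,262:306]*1000;print(v,r[:,2].max().round(1),np.median(r[:,2]).round(1),r[:,0].mean().round(0))
E
```

```text
t: 7.6
tool_pos: [0.4911, 0.284, 0.0136]
tcp_rot: [[0.146, 0.989, 0.0], [0.989, -0.146, 0.001], [0.001, 0.0, -1.0]]
contact_force: [-2.9, -1.1, 8.7]
opening: 0.0127
t 7.6 tcp [491.1 284.   13.6] jaw 81.6 tilt [ 0.     0.001 -1.   ] F [-2.9 -1.1  8.7] open 12.7
turn vec [ 0.01 -0.08 -0.28] shift now-axes [-0.   0.3  1.2] shift after-turn axes [-0.   0.3  1.2]
165 37.1 35.9 437.0
173 7.2 6.0 444.0
181 7.2 6.2 448.0
189 16.3 14.7 451.0
197 26.7 24.0 453.0
205 31.1 29.5 455.0
213 30.9 29.4 459.0
221 31.0 29.7 462.0
229 156.2 29.5 466.0
237 26.9 23.7 473.0
```

View pics/w7.png

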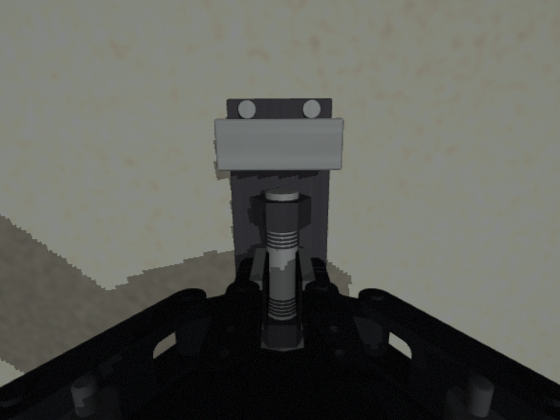

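The stud rests on the base: 8.7 N contact and nut tops at 29.5–30 mm, where 30 is expected. I'll hold a little longer, then lift and head for the tray.

```bash
python3 -m pendant '[[[0,0,0],[0,0,0],255],[[0,0,0],[0,0,0],255],[[0,0,0],[0,0,0],255],[[0,0,0],[0,0,0],255],[[0,0,0],[0,0,-0.005],255],[[0,0,0],[0,0,-0.015],255],[[0,0,0],[0,0,-0.03],255],[[0,0,0],[0,0,-0.04],255],[[0,0,0],[0,0,-0.02],255],[[0,0,-7.2],[0,0,0],255]]'
python3 -c "
from h import *;go(470,-349.5,120,88.8)"
```

```text
t: 8.65
tool_pos: [0.494, 0.2848, 0.1261]
tcp_rot: [[0.018, 1.0, 0.008], [1.0, -0.018, 0.004], [0.005, 0.008, -1.0]]
contact_force: [0.5, 0.4, -1.5]
opening: 0.0124
t 8.65 tcp [494.  284.8 126.1] jaw 89.0 tilt [ 0.008  0.004 -1.   ] F [ 0.5  0.4 -1.5] open 12.4
turn vec [ 0.45 -0.26  0.16] shift now-axes [-634.6  -12.5    3.2] shift after-turn axes [-634.7  -10.7    6.1]
```

```bash
python3 -m pendant '[[[0,0,0],[-0.03,-0.001,0],255],[[0,0,0],[-0.047,-0.001,0],255],[[0,0,0],[-0.047,-0.001,0],255],[[0,0,0],[-0.047,-0.001,0],255],[[0,0,0],[-0.047,-0.001,0],255],[[0,0,0],[-0.047,-0.001,0],255],[[0,0,0],[-0.047,-0.001,0],255],[[0,0,0],[-0.047,-0.001,0],255],[[0,0,0],[-0.047,-0.001,0],255],[[0,0,0],[-0.047,-0.001,0],255]]'
python3 -c "
from h import *;go(470,-349.5,120,88.8)"
```

```text
t: 9.65
tool_pos: [0.4713, -0.1711, 0.1221]
tcp_rot: [[0.021, 1.0, 0.001], [1.0, -0.021, -0.0], [0.0, 0.001, -1.0]]
contact_force: [0.9, -0.2, -1.2]
opening: 0.0123
t 9.65 tcp [ 471.3 -171.1  122.1] jaw 88.8 tilt [ 0.001 -0.    -1.   ] F [ 0.9 -0.2 -1.2] open 12.3
turn vec [ 0.06 -0.   -0.  ] shift now-axes [-178.4    2.5    2.1] shift after-turn axes [-178.4    2.5    2.1]
```

```bash
python3 -m pendant '[[[0,0,0],[-0.045,0.0006,0],255],[[0,0,0],[-0.045,0.0006,0],255],[[0,0,0],[-0.045,0.0006,0],255],[[0,0,0],[-0.043,0.0006,0],255],[[0,0,0],[0,0,0],255],[[0,0,0],[0,0,0],255]]'
python3 - <<'E'
from h import *
go(470,-349.5,120,88.8)
for n in("wrist","side"):
    c=viewer.calibration(n);p,d=viewer.read_camera(n);cv2.imwrite(f"pics/{n}8.png",p[:,:,::-1])
    W=cloud(d,c).reshape(-1,3);Q=W[(W[:,2]>.022)&(W[:,2]<.034)&(d.ravel()>0)&(W[:,0]>.38)&(W[:,0]<.62)&(W[:,1]<-.17)&(W[:,1]>-.43)]
    print(n,len(Q),cv2.minAreaRect((Q[:,:2]*1000).astype(np.float32)))
E
```

```text
t: 10.25
tool_pos: [0.4691, -0.3489, 0.1216]
tcp_rot: [[0.025, 1.0, -0.001], [1.0, -0.025, -0.0], [-0.0, -0.001, -1.0]]
contact_force: [-0.1, 1.0, -1.6]
opening: 0.0124
t 10.25 tcp [ 469.1 -348.9  121.6] jaw 88.6 tilt [-0.001 -0.    -1.   ] F [-0.1  1.  -1.6] open 12.4
turn vec [-0.04  0.03 -0.22] shift now-axes [-0.5  0.9  1.6] shift after-turn axes [-0.6  0.9  1.6]
wrist 6185 ((498.119873046875, -298.3994140625), (215.907958984375, 175.3041534423828), 89.05581665039062)
side 1002 ((499.1204528808594, -298.33642578125), (222.63491821289062, 174.64111328125), 88.7124252319336)
```

View pics/wrist8.png

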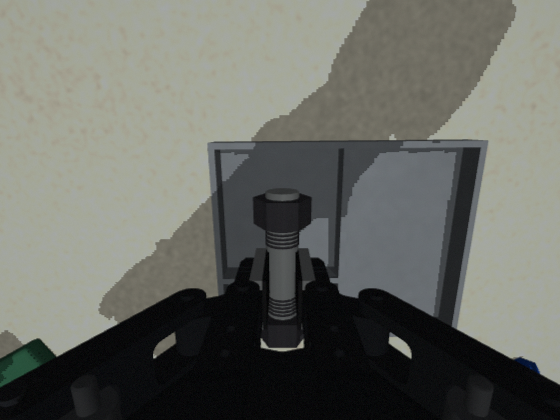

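View pics/side8.png

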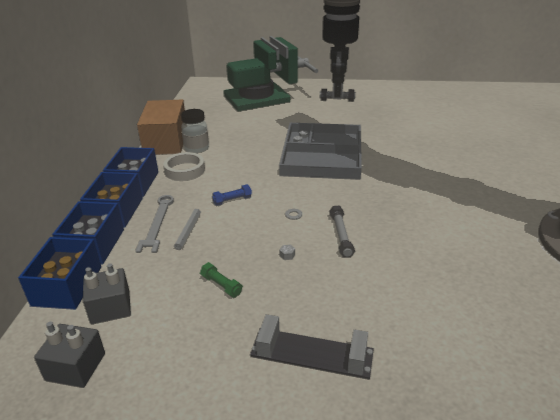

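Wrist view: the stud is over the short compartment (inner area cols 222–338), with its x extent matching. Tray centre measured again at (498,-298). Lowering.

```bash
python3 -m pendant '[[[0,0,0],[-0.001,0.0013,0.025],255],[[0,0,0],[0,0,0.035],255],[[0,0,0],[0,0,0.025],255],[[0,0,0],[0,0,0.012],255],[[0,0,0],[0,0,0.006],255],[[0,0,0],[0,0,0.002],255],[[0,0,0],[0,0,0.001],255],[[0,0,0],[0,0,0],255],[[0,0,0],[0,0,0],255]]'
python3 - <<'E'
from h import *
go(470.5,-349.9,11.4,89)
E
```

```text
t: 11.25
tool_pos: [0.4721, -0.3489, 0.0169]
tcp_rot: [[0.021, 1.0, 0.002], [1.0, -0.021, -0.001], [-0.001, 0.002, -1.0]]
contact_force: [1.1, -0.3, -1.0]
opening: 0.0126
t 11.25 tcp [ 472.1 -348.9   16.9] jaw 88.8 tilt [ 0.002 -0.001 -1.   ] F [ 1.1 -0.3 -1. ] open 12.6
turn vec [ 0.1   0.06 -0.21] shift now-axes [-1.1 -1.6  5.5] shift after-turn axes [-1.1 -1.6  5.5]
```

```bash
python3 -m pendant '[[[0,0,0],[-0.0006,-0.001,0.0015],255],[[0,0,0],[0,0,0.001],255],[[0,0,0],[0,0,0.001],255],[[0,0,0],[0,0,0.001],255],[[0,0,0],[0,0,0.0005],255],[[0,0,0],[0,0,0],255]]'
```

```text
t: 11.85
tool_pos: [0.4703, -0.349, 0.0126]
tcp_rot: [[0.021, 1.0, 0.0], [1.0, -0.021, 0.001], [0.001, 0.0, -1.0]]
contact_force: [-2.5, 2.0, 9.7]
opening: 0.0127
```

Contact with the floor at 9.7 N. I'll open partway, since the fingers must stay inside the walls.

```bash
python3 -m pendant '[[[0,0,0],[0,0,0],200],[[0,0,0],[0,0,0],180],[[0,0,0],[0,0,0],160],[[0,0,0],[0,0,0],145],[[0,0,0],[0,0,0],145],[[0,0,0],[0,0,-0.005],145],[[0,0,0],[0,0,-0.02],145],[[0,0,0],[0,0,-0.04],145],[[0,0,0],[0,0,-0.045],145],[[0,0,0],[0,0,-0.03],145]]'
python3 - <<'E'
from h import *
go(451.8,11,120,9.8)
c=viewer.calibration("wrist");p,d=viewer.read_camera("wrist");cv2.imwrite("pics/w9.png",p[:,:,::-1])
W=cloud(d,c)[150:300,230:330].reshape(-1,3);Q=W[(W[:,2]>.012)&(W[:,2]<.04)&(W[:,1]>-.39)&(W[:,1]<-.31)&(W[:,0]>.42)&(W[:,0]<.52)]
print(np.percentile(Q[:,2],[50,97]),cv2.minAreaRect((Q[:,:2]*1000).astype(np.float32)))
E
```

```text
t: 12.85
tool_pos: [0.4713, -0.35, 0.1545]
tcp_rot: [[0.021, 1.0, 0.004], [1.0, -0.021, -0.003], [-0.003, 0.004, -1.0]]
contact_force: [-0.1, -0.2, 0.2]
opening: 0.0368
t 12.85 tcp [ 471.3 -350.   154.5] jaw 88.8 tilt [ 0.004 -0.003 -1.   ] F [-0.1 -0.2  0.2] open 36.8
turn vec [ 2.800e-01 -2.000e-02  7.897e+01] shift now-axes [360.6 -27.3  33.4] shift after-turn axes [  42.3 -359.1   34.5]
[0.02427295 0.02952334] ((469.3678283691406, -349.11865234375), (26.99899673461914, 80.05253601074219), 88.78800964355469)
```

View pics/w9.png

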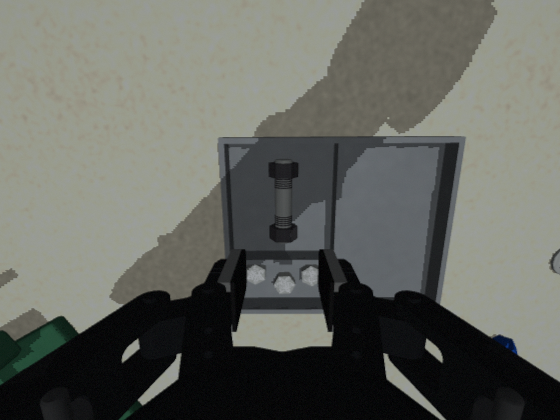

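The short stud lies flat in its compartment: nut tops at 29.5 mm, centre (469,-349). Now the long stud.

```bash
python3 -m pendant '[[[0,0,0],[0.045,-0.0034,0],100],[[0,0,0],[0.045,-0.0034,0],100],[[0,0,8],[0.045,-0.0034,0],100],[[0,0,0],[0.045,0.0029,0],100],[[0,0,0],[0.045,0.0029,0],100],[[0,0,0],[0.045,0.0029,0],100],[[0,0,0],[0.045,0.0029,0],100],[[0,0,0],[0.045,0.0029,0],100],[[0,0,8],[0,0,0],100],[[0,0,8],[0,0,0],100]]'
python3 -m pendant '[[[0,0,8],[0,0,0],100],[[0,0,8],[0,0,0],100],[[0,0,8],[0,0,0],100],[[0,0,8],[0,0,0],100],[[0,0,8],[0,0,0],100],[[0,0,8],[0,0,0],100],[[0,0,7],[0,0,0],100],[[0,0,0],[0,0,0],100]]'
python3 - <<'E'
from h import *
go(451.9,11,4,9.8)
c=viewer.calibration("wrist");p,d=viewer.read_camera("wrist");cv2.imwrite("pics/w10.png",p[:,:,::-1])
W=cloud(d,c)[:300].reshape(-1,3);Q=W[(W[:,2]>.009)&(W[:,2]<.04)&(W[:,1]>-.08)&(W[:,1]<.1)&(W[:,0]>.4)&(W[:,0]<.5)]
print(np.percentile(Q[:,2],[50,97]),cv2.minAreaRect((Q[:,:2]*1000).astype(np.float32)))
E
```

```text
t: 13.9
tool_pos: [0.513, 0.0077, 0.1507]
tcp_rot: [[0.424, 0.906, -0.0], [0.906, -0.424, 0.0], [0.0, -0.0, -1.0]]
contact_force: [-0.3, -1.2, -0.3]
opening: 0.0519
t: 14.7
tool_pos: [0.5127, 0.0053, 0.1509]
tcp_rot: [[0.985, 0.173, 0.0], [0.173, -0.985, -0.0], [-0.0, 0.0, -1.0]]
contact_force: [-0.2, -0.5, -0.3]
opening: 0.0517
t 14.7 tcp [512.7   5.3 150.9] jaw 10.0 tilt [ 0. -0. -1.] F [-0.2 -0.5 -0.3] open 51.7
turn vec [0.01 0.   0.17] shift now-axes [-58.9 -16.2 146.9] shift after-turn axes [-59.  -16.  146.9]
[0.01892043 0.02447825] ((451.72357177734375, 11.83148193359375), (27.836790084838867, 127.17124938964844), 9.890528678894043)
```

View pics/w10.png

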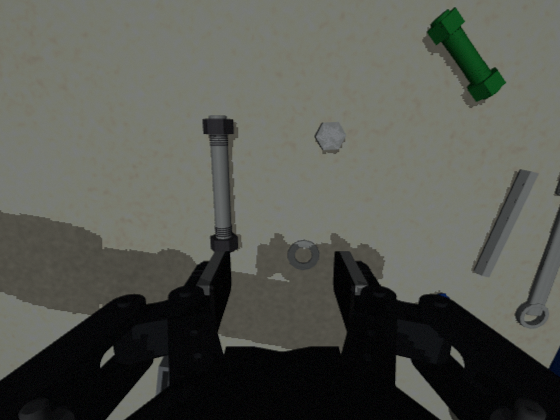

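The long stud at (220,183) hasn't moved; centre (452,11), axis 99.8°.

```bash
python3 -m pendant '[[[0,0,0],[-0.03,-0.008,0.01],100],[[0,0,0],[-0.029,-0.008,0.02],100],[[0,0,0],[0,0,0.035],100],[[0,0,0],[0,0,0.035],100],[[0,0,0],[0,0,0.025],100],[[0,0,0],[0,0,0.012],100],[[0,0,0],[0,0,0.006],100],[[0,0,0],[0,0,0],100],[[0,0,0],[0,0,0],100]]'
python3 - <<'E'
from h import *
go(451.9,11,4,9.8)
p,d=viewer.read_camera("wrist");cv2.imwrite("pics/w11.png",p[:,:,::-1])
E
```

```text
t: 15.65
tool_pos: [0.4532, 0.0108, 0.0088]
tcp_rot: [[0.985, 0.174, 0.002], [0.174, -0.985, 0.0], [0.002, 0.0, -1.0]]
contact_force: [-0.6, 0.1, -0.8]
opening: 0.0518
t 15.65 tcp [453.2  10.8   8.8] jaw 10.0 tilt [ 0.002  0.    -1.   ] F [-0.6  0.1 -0.8] open 51.8
turn vec [ 0.01 -0.13  0.19] shift now-axes [-1.2 -0.4  4.8] shift after-turn axes [-1.2 -0.4  4.8]
```

View pics/w11.png

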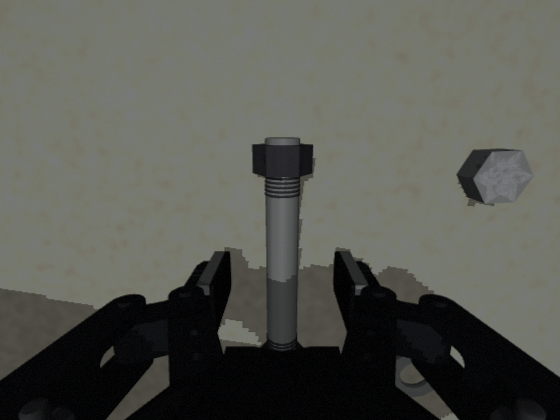

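The long shank at (282,260) is between the pads. I'll go down 5 mm more and close.

```bash
python3 -m pendant '[[[0,0,0],[-0.0005,0,0.003],100],[[0,0,0],[0,0,0.002],150],[[0,0,0],[0,0,0],200],[[0,0,0],[0,0,0],255],[[0,0,0],[0,0,0],255],[[0,0,0],[0,0,0],255],[[0,0,0],[0,0,0],255]]' 80
python3 -m pendant '[[[0,0,0],[0,0,-0.005],255],[[0,0,0],[0,0,-0.015],255],[[0,0,0],[0,0,-0.03],255],[[0,0,0],[0,0,-0.03],255],[[0,0,0],[0,0,-0.03],255],[[0,0,0],[0,0,0],255]]'
python3 - <<'E'
from h import *
go(500,-245,120,89)
c=viewer.calibration("wrist");o=sensors.get_obs();p,d=viewer.read_camera("wrist");cv2.imwrite("pics/w12.png",p[:,:,::-1])
W=cloud(d,c);T=(W-o["tool_pos"])@o["tcp_rot"]*1000
for v in range(128,262,10):
    r=T[v,240:330];r=r[(r[:,2]>-30)&(r[:,2]<30)]
    if len(r):print(v,len(r),"x",r[:,0].min().round(1),r[:,0].max().round(1),"y",np.median(r[:,1]).round(1),"ztop",r[:,2].min().round(1))
E
```

```text
t: 16.4
tool_pos: [0.4519, 0.0108, 0.0032]
tcp_rot: [[0.985, 0.173, 0.001], [0.173, -0.985, 0.0], [0.001, -0.0, -1.0]]
contact_force: [-0.5, 0.5, 5.1]
opening: 0.0133
t: 17.0
tool_pos: [0.4542, 0.0106, 0.1159]
tcp_rot: [[0.985, 0.173, 0.007], [0.173, -0.985, 0.001], [0.007, 0.0, -1.0]]
contact_force: [1.4, -0.6, -2.4]
opening: 0.0127
t 17.0 tcp [454.2  10.6 115.9] jaw 10.0 tilt [ 0.007  0.001 -1.   ] F [ 1.4 -0.6 -2.4] open 12.7
turn vec [  0.3   -0.35 -79.03] shift now-axes [  0.9 259.6  -4.1] shift after-turn axes [-254.7   50.3   -4.1]
138 23 x -6.1 3.7 y -64.5 ztop -6.4
148 64 x -14.7 12.7 y -61.0 ztop -21.6
158 63 x -14.2 12.9 y -57.1 ztop -21.7
168 62 x -14.3 12.5 y -53.0 ztop -22.1
178 44 x -9.9 8.0 y -49.0 ztop -21.8
188 36 x -8.7 6.7 y -44.0 ztop -17.4
198 36 x -8.8 6.8 y -39.5 ztop -18.1
208 34 x -8.4 6.5 y -35.0 ztop -17.4
218 34 x -8.5 6.5 y -30.5 ztop -17.3
228 34 x -8.6 6.7 y -25.9 ztop -17.7
238 34 x -8.8 6.8 y -21.1 ztop -17.5
248 54 x -14.1 12.0 y -15.4 ztop -16.9
258 75 x -19.3 17.1 y -11.5 ztop -17.2
```

View pics/w12.png

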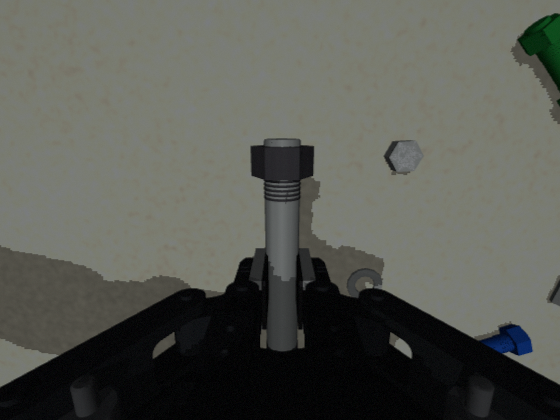

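Held level and centred, with the nut top at −21.8, so the stud centre is 9.7 mm above the TCP. On to the tray.

```bash
python3 -m pendant '[[[0,0,0],[0,0.025,0],255],[[0,0,0],[0,0.04,0],255],[[0,0,0],[0,0.04,0],255],[[0,0,0],[0,0.04,0],255],[[0,0,0],[0,0.04,0],255],[[0,0,0],[0,0.04,0],255],[[0,0,0],[0,0.035,0],255],[[0,0,-7.9],[0,0,0],255],[[0,0,-7.9],[0,0,0],255],[[0,0,-7.9],[0,0,0],255]]'
python3 -m pendant '[[[0,0,-7.9],[0,0,0],255],[[0,0,-7.9],[0,0,0],255],[[0,0,-7.9],[0,0,0],255],[[0,0,-7.9],[0,0,0],255],[[0,0,-7.9],[0,0,0],255],[[0,0,-7.9],[0,0,0],255],[[0,0,-7.9],[0,0,0],255],[[0,0,0],[0,0,0],255],[[0,0,0],[0,0,0],255]]'
python3 - <<'E'
from h import *
go(500,-245.5,7.3,89)
c=viewer.calibration("wrist");p,d=viewer.read_camera("wrist");cv2.imwrite("pics/w13.png",p[:,:,::-1])
E
```

```text
t: 18.05
tool_pos: [0.4944, -0.2447, 0.1098]
tcp_rot: [[0.83, 0.558, -0.006], [0.558, -0.83, 0.002], [-0.003, -0.005, -1.0]]
contact_force: [-0.6, 1.0, -2.6]
opening: 0.013
t: 18.95
tool_pos: [0.4951, -0.2447, 0.1109]
tcp_rot: [[0.021, 1.0, -0.003], [1.0, -0.021, 0.002], [0.002, -0.003, -1.0]]
contact_force: [-0.6, -0.3, -2.3]
opening: 0.0129
t 18.95 tcp [ 495.1 -244.7  110.9] jaw 88.8 tilt [-0.003  0.002 -1.   ] F [-0.6 -0.3 -2.3] open 12.9
turn vec [-0.2  -0.09 -0.21] shift now-axes [ -0.8   5.3 103.6] shift after-turn axes [ -0.7   4.9 103.6]
```

View pics/w13.png

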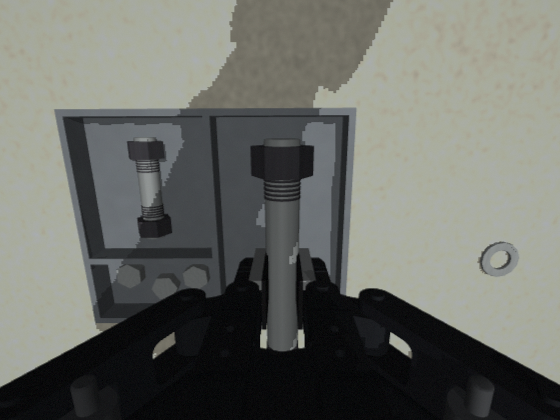

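The long stud is over the long compartment (cols 217–340), and the short one is undisturbed at (150,187). Shift y +5 mm and lower.

```bash
python3 -m pendant '[[[0,0,0],[-0.0008,0.005,0.015],255],[[0,0,0],[0,0,0.03],255],[[0,0,0],[0,0,0.03],255],[[0,0,0],[0,0,0.012],255],[[0,0,0],[0,0,0.006],255],[[0,0,0],[0,0,0.003],255],[[0,0,0],[0,0,0],255],[[0,0,0],[0,0,0],255]]'
python3 -c "
from h import *;go(500,-245.5,7.3,89)"
```

```text
t: 19.8
tool_pos: [0.5025, -0.2468, 0.0181]
tcp_rot: [[0.018, 1.0, 0.003], [1.0, -0.018, -0.001], [-0.001, 0.003, -1.0]]
contact_force: [0.9, -1.1, -3.0]
opening: 0.0129
t 19.8 tcp [ 502.5 -246.8   18.1] jaw 89.0 tilt [ 0.003 -0.001 -1.   ] F [ 0.9 -1.1 -3. ] open 12.9
turn vec [ 0.14  0.06 -0.04] shift now-axes [ 1.3 -2.6 10.8] shift after-turn axes [ 1.3 -2.5 10.8]
```

```bash
python3 -m pendant '[[[0,0,0],[0,-0.0015,0.003],255],[[0,0,0],[0,0,0.002],255],[[0,0,0],[0,0,0.001],255],[[0,0,0],[0,0,0.001],255],[[0,0,0],[0,0,0],255],[[0,0,0],[0,0,0],255]]'
python3 -c "
from h import *;go(500,-245.5,7.3,89)"
```

```text
t: 20.4
tool_pos: [0.5, -0.2461, 0.0098]
tcp_rot: [[0.018, 1.0, 0.0], [1.0, -0.018, -0.0], [-0.0, 0.0, -1.0]]
contact_force: [-0.8, -0.0, -3.0]
opening: 0.0128
t 20.4 tcp [ 500.  -246.1    9.8] jaw 89.0 tilt [ 0. -0. -1.] F [-0.8 -0.  -3. ] open 12.8
turn vec [ 0.    0.   -0.03] shift now-axes [0.6 0.  2.5] shift after-turn axes [0.6 0.  2.5]
```

```bash
python3 -m pendant '[[[0,0,0],[0,0,0.001],255],[[0,0,0],[0,0,0.001],255],[[0,0,0],[0,0,0.0005],255],[[0,0,0],[0,0,0],255],[[0,0,0],[0,0,0],255]]'
```

```text
t: 20.9
tool_pos: [0.5001, -0.2463, 0.0082]
tcp_rot: [[0.018, 1.0, 0.001], [1.0, -0.018, 0.0], [0.0, 0.001, -1.0]]
contact_force: [-2.8, 0.8, 5.5]
opening: 0.0131
```

Floor contact at 5.5 N. Release partway and retreat.

```bash
python3 -m pendant '[[[0,0,0],[0,0,0],200],[[0,0,0],[0,0,0],180],[[0,0,0],[0,0,0],160],[[0,0,0],[0,0,0],145],[[0,0,0],[0,0,0],145],[[0,0,0],[0,0,-0.005],145],[[0,0,0],[0,0,-0.02],145],[[0,0,0],[0,0,-0.04],145],[[0,0,0],[0,0,-0.045],145],[[0,0,0],[0,0,-0.04],145]]'
python3 -m pendant '[[[0,0,0],[0.04,0,-0.01],145],[[0,0,0],[0.045,0,0],145],[[0,0,0],[0.045,0,0],145],[[0,0,0],[0.045,0,0],145],[[0,0,0],[0.045,0,0],145],[[0,0,0],[0,0,0],145],[[0,0,0],[0,0,0],145]]'
python3 - <<'E'
from h import *
go(500,-245.5,150,89)
for n in("side","scene"):
    c=viewer.calibration(n);p,d=viewer.read_camera(n);cv2.imwrite(f"pics/{n}14.png",p[:,:,::-1])
    W=cloud(d,c)[...,:].reshape(-1,3);W=W[d.ravel()>0]
    L=W[(abs(W[:,0]-.499)<.078)&(abs(W[:,1]+.246)<.04)&(W[:,2]>.014)&(W[:,2]<.06)]
    S=W[(abs(W[:,0]-.47)<.05)&(abs(W[:,1]+.350)<.04)&(W[:,2]>.014)&(W[:,2]<.06)]
    for k,Q in(("L",L),("S",S)):print(n,k,np.percentile(Q[:,2],97),cv2.minAreaRect((Q[:,:2]*1000).astype(np.float32)))
E
```

```text
t: 21.9
tool_pos: [0.5, -0.2464, 0.1597]
tcp_rot: [[0.018, 1.0, 0.001], [1.0, -0.018, -0.001], [-0.001, 0.001, -1.0]]
contact_force: [1.3, -1.2, -0.8]
opening: 0.0369
t: 22.6
tool_pos: [0.5039, -0.0249, 0.1676]
tcp_rot: [[0.014, 1.0, 0.0], [1.0, -0.014, -0.0], [-0.0, 0.0, -1.0]]
contact_force: [0.6, -1.2, 0.5]
opening: 0.0369
t 22.6 tcp [503.9 -24.9 167.6] jaw 89.2 tilt [ 0. -0. -1.] F [ 0.6 -1.2  0.5] open 36.9
turn vec [0.02 0.01 0.18] shift now-axes [-220.6   -0.8   17.7] shift after-turn axes [-2.206e+02 -1.000e-01  1.760e+01]
side L 0.02985203950629505 ((500.571533203125, -244.06088256835938), (26.994234085083008, 128.46827697753906), 88.23759460449219)
side S 0.030187118352976623 ((464.9927978515625, -345.4908142089844), (25.354093551635742, 68.28119659423828), 87.05760955810547)
scene L 0.0309868527192171 ((500.99395751953125, -243.43017578125), (28.47720718383789, 128.76620483398438), 88.5264892578125)
scene S 0.031133360081654914 ((470.88421630859375, -345.0121765136719), (24.558076858520508, 78.31352233886719), 88.52811431884766)
```

View pics/side14.png

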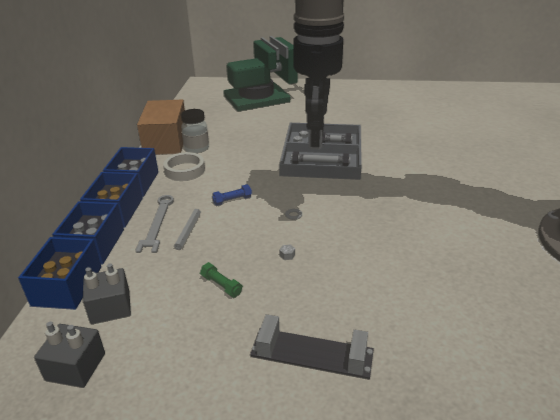

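View pics/scene14.png

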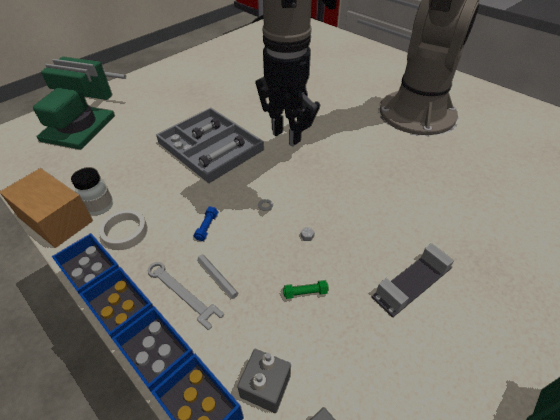

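Both studs lie flat in their compartments: long at scene (222,151), short at (207,128). The gripper is clear and the look-alikes are untouched, so I'm handing in.

```bash
python3 -c "
from plant import env;print(env.job_done())"
```

```text
the job is handed in; nothing more can be done
None
```

The job is done and handed in at about 22.7 s of the 62 s allowed. I checked the short stud in the gap gauge first. It touched the base at 8.7 N with its nut tops at 29.5–30 mm, against 30 expected, and I held it there for about 1 s. I then put the short stud in the tray's short compartment and the long stud in the long compartment.

**Last checks:**
- **Lying flat:** nut tops were at 30–31 mm in both views, against 29 expected. The scene camera reads about 1 mm high.
- **Positions:** the short stud is at about (470, -349) mm and the long stud at (500, -245) mm, both along the tray's x axis. The gripper is about 0.2 m away, and the blue and green look-alikes haven't moved.

**What disagreed:**
- **Opening reading:** it showed 12–14 mm on the 16 mm shanks, but both studs stayed level and firmly held.
- **First grasp:** the tool rose about 4 mm and shifted about 3 mm as it closed on the short stud. I measured the stud in the hand again afterwards and used that for the gauge and the tray.
- **Last side view:** the gripper partly hid the short stud, so its 68 mm length there is cut short. The scene view gave 78 mm and the earlier wrist view 80 mm.

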